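Put the missing spark plug box into the sprung row of a service-kit tray

TASK

The service-kit tray on the bench is short of its spark plug box. With the box that stands on the bench to the left of the tray, press the oil filter back against the sprung pusher to open the row between the green relay box and the filter, then slide the box down upright into that gap until it stands fully on the tray floor, square in the row, and let the spring close up. Cartons and can dent easily: feel your way, never press them with more than 20 N, nor set the box down with more than 25 N; keep the other parts standing in their order and leave the things round the tray alone.

Things in the scene. Friction and masses are not known exactly. Their poses are not given: they have to be found in the camera images.
- plug_box: loose spark plug carton, white with a blue field, upright on the bench left (+y) of the tray, 0.06 to 0.11 kg. Solid block 24 x 24 x 85 mm (x, y, z up). Origin at its underside, 0.9 mm off the middle: it spans -11.1 to +12.9 mm along its own y, +-12 mm along its own x. Any printed side may face out. Pushed at its foot it yields 1 to 3 mm in the fingers, unmeasured.
- tray: service-kit tray, grey steel trough fixed to the bench, 280 mm along its y, 80 mm along its x. Origin under its middle at bench height, z up. Floor 5 mm above the origin, side lips 18 mm, fixed stop at y = +118 mm (38 mm high). On its centre line x = 0, from +y to -y: fuse box, relay box, oil filter, pusher; a tight row along y. Relay box and filter touch at y = +12 mm.
- slot (a point): point on the tray floor in the middle of the place where the plug box must end; axes as the tray's. The box must stand on the centre line within 15 mm; it then fills y = +12 to -12 mm of the tray.
- fuse_box: small carton with a yellow field, first in the row against the fixed stop, 30 x 46 x 20 mm (x, y, z), 0.08 kg. Origin at the middle of its underside.
- relay_box: carton with a green field, second in the row, 40 x 60 x 38 mm (x, y, z), 0.08 kg; its top is 43 mm above the bench. Origin at the underside; it spans -29.4 to +30.6 mm along its own y. It rests against fuse box and stop and cannot give way towards +y.
- oil_filter: white and blue round oil filter, upright, 67 mm across, 84 mm high, 0.15 to 0.40 kg; its top is 89 mm above the bench, 46 mm above the relay box. Origin at the middle of its underside. Pressed towards the tray's -y it slides back with the pusher; let go, it follows the pusher forward again.
- pusher (a joint): travel (m, along the tray's -y) of the black V pusher that cradles the filter from behind, 92 mm high; about 0.006 at the start. A ribbon spring drives it towards +y with a steady 8 N, damped (1 to 4 N more, by drag, to push the filter back); it does not stay back by itself. Hard end stop at 0.0316: the gap opens to 25.6 mm at most for a box of 24 mm, and there the force rises at once.
- mug: yellow mug with tools in it, 86 x 123 x 159 mm, bystander behind the tray. Origin at its underside.
- tape_black: roll of black tape lying flat, 58 mm across, 19 mm high, bystander. Origin at the underside.
There are look-alikes about, which are no part of the job. Of the things that look like the fuse_box, the smaller one is meant. Of the things that look like the plug_box, the larger one is meant.

How it is judged:
On the way:
1. the plug box, still above the tray floor, presses the oil filter back far enough to open its gap (value of joint pusher above 0.026 m and contact force between plug_box and oil_filter above 1 N and z of plug_box in the frame of tray above 0.012 m), for 0.1 s.
At the end, for the whole second after the job is handed in: Plug box between relay box and filter: on the tray floor within 3 mm, upright (0.05 rad), square (0.1 rad), within 15 mm of the centre line, y -7 to 5 mm in the tray. Others on the floor, upright (0.05 rad), within 6 mm of their places; filter y -52 to -40 mm; box and filter at rest (z of each of plug_box, relay_box, fuse_box, oil_filter in the frame of tray below 0.008 m and x of plug_box in the frame of tray between -0.015 and 0.015 m and y of plug_box in the frame of tray between -0.007 and 0.005 m and angle between each of plug_box, relay_box, fuse_box, oil_filter's own z axis and vertical below 0.05 rad and (angle between the x axis of plug_box and the x axis of tray, either way round below 0.1 rad or angle between the x axis of plug_box and the y axis of tray, either way round below 0.1 rad) and y of relay_box in the frame of tray between 0.036 and 0.047 m and y of fuse_box in the frame of tray between 0.089 and 0.1 m and y of oil_filter in the frame of tray between -0.052 and -0.04 m and linear speed of each of plug_box, oil_filter below 0.02 m/s); the robot touches nothing.
It fails at once if the spark plug box presses on the filter or the relay box with more than 20 N, or on the tray with more than 25 N (contact force between plug_box and oil_filter above 20 N or contact force between plug_box and relay_box above 20 N or contact force between plug_box and tray above 25 N).
It fails at once if the fingers press on the filter, the relay box or the fuse box with more than 20 N (contact force between the fingers and oil_filter above 20 N or contact force between the fingers and relay_box above 20 N or contact force between the fingers and fuse_box above 20 N).
It fails at once if a neighbour in the row is tipped by more than 0.3 rad or lifted more than 25 mm off the tray floor (angle between any of relay_box, fuse_box, oil_filter's own z axis and vertical above 0.3 rad or z of any of relay_box, fuse_box, oil_filter in the frame of tray above 0.03 m).
It fails at once if the mug or the black tape is shifted by more than 30 mm (distance of any of mug, tape_black from where it was at the start of the episode above 0.03 m).
It also fails if it takes over 72 s, if anything falls off the work surface, if the arm or the gripper's body presses on something with over 40 N, if the wrist force passes 120 N, or if a joint passes its speed limit or range.

ROBOT

A 6-joint arm with a two-finger parallel gripper is mounted at the origin on a cart in front of the work surface, level with it; the furniture and walls round the work are solid. World frame = base frame: x ahead of the robot, y to its left, z up, the work surface at z = 0. Lengths are in m, angles in rad, forces in N, time in s.
With the tool pointing down it reaches from about 0.325 to 0.775 m from the base axis. Payload 5.5 kg.
Tool frame: the origin (TCP) lies on the centre line of the jaws, within the pads' length; the fingertips stand 19 mm ahead of it and the grasp point (between the pads) is the TCP; z points along the fingers, y is the line along which they close (so a half turn about z gives the same grasp; the last joint's range is limited). The gripper opens to 88 mm and grips with 3 to 60 N. Pads are 20 mm wide; open, the fingers measure 115 mm over their backs; the gripper's body (75 mm by 178 mm) begins 61 mm behind the grasp point.
Start: joints at [-1.192, 0.091, 1.231, -0, 1.82, -0.057], TCP at [0.253, -0.544, 0.242] pointing down, gripper open.
Joint ranges: [-2.87, 2.87], [-0.86, 2.18], [0.17, 2.46], [-1.51, 4.65], [0.06, 2.69], [-2.65, 2.65]. Speed limits (rad/s): [2.57, 2.57, 3.01, 3.14, 3.14, 3.14].

INTERFACE

Orientations are given as a unit quaternion [x, y, z, w].
In Python, from rig import bot gives the robot as it stands. Calls block until the motion is done:
- bot.move_pose(position, orientation): joint-space move of the TCP to a pose.
- bot.move_straight(position, vel=0.15, ori=None): straight line of the TCP; ori=None keeps the orientation; vel is the mean speed in m/s.
- bot.movej(angles): joint-space move.
- bot.ungrasp() and bot.close_gripper(squeeze=None): open the fingers fully, or close them until they stop; squeeze is the grip in N (None keeps the last).
- bot.hold(seconds).
- bot.inverse_kinematics(position, orientation): joint angles nearest the present ones, or None.
- bot.observe(): the state.
- bot.snapshot(name): name is "side" or "top" or "wrist"; returns a dict with "pixels" (400x640x3 uint8, blue, green, red), "fx", "fy", "cx", "cy" (pixels), "xyz" and "rotation" of the camera in the world; the wrist camera has in their place "mount" (4x4, takes a point from camera to tool coordinates, whose origin is the TCP and whose axes are the flange's). Camera axes: x right, y up, looking along -z (the intrinsics and any distortion apply to the point x, -y, -z); pixel columns grow to the right and rows downward; lengths in m; the calibration is good to about 2 mm. A picture is of the moment at which its call begins: read the wrist's pose just before it. There is no depth.
A pose or a line that the arm cannot do raises bot.IKError and nothing moves.
- bot.finish_job(): hands the job in; it is judged then, once.
The state is a dict: "time_s": time; "joint_positions": joint angles; "dq": joint speeds; "joint_efforts": joint torques, N m; "ee_pos": TCP position; "tool_rot": TCP orientation; "contact_force": force on the tool from outside, world axes, zero at the start; "wrist_torque": the same for the moment, N m; "finger_gap": opening from 0.0 (shut) to 1.0 (fully open); "grasp_force": force on a finger pad.
Only numpy, scipy, OpenCV 4.12 (cv2) and the standard library are available. Lean on these libraries where they do the work, as an engineer would, in place of code of your own. Each camera call takes 0.05 s, during which the arm holds its last target. There are 200 camera calls.

## Working session

There is one attempt and no reset: what is moved stays moved. The work goes in short steps, each a Python script; the robot and the scene stay as the last script left them, time stands still between calls to the robot, and variables do not carry over. Pictures are saved under pics/ and viewed, at most 10 in all, crops included, and the job is handed in when it is done.

```bash
ls; mkdir -p pics; python3 - <<'E'
from rig import bot
import cv2
o=bot.observe();print(o)
for n in("side","top"):
    s=bot.snapshot(n);cv2.imwrite(f"pics/{n}0.png",s["pixels"]);print(n,{k:v for k,v in s.items() if k!="pixels"})
E
```

```text
pics
{'time_s': 0.0, 'joint_positions': array([-1.19169945e+00,  9.18341853e-02,  1.23188226e+00, -5.96451004e-06,
        1.81977275e+00, -5.67192008e-02]), 'dq': array([ 0.00068998,  0.00013217,  0.00122649,  0.00066272, -0.00170325,
       -0.00092698]), 'joint_efforts': array([ 1.66312871e-03, -4.46447146e+01, -4.06452298e+01,  6.99040387e-02,
        2.90008576e-02, -1.39079225e-04]), 'ee_pos': array([ 0.25318196, -0.54368482,  0.24052366]), 'tool_rot': array([ 9.76351560e-01,  2.16186797e-01, -1.55042515e-04, -9.35510612e-04]), 'contact_force': array([-0.21105835,  0.15822973, -0.24321294]), 'wrist_torque': array([ 0.03181941,  0.00864027, -0.02043688]), 'grasp_force': 0.0, 'finger_gap': 0.9987329498049032}
side {'fx': 500.3254383364098, 'fy': 500.3254383364098, 'cx': 321.0539608407034, 'cy': 210.92318035505943, 'xyz': array([0.16376652, 0.73875687, 0.72240681]), 'rotation': array([-0.11021914,  0.39430329,  0.87937978, -0.24303881])}
top {'fx': 440.6891958001277, 'fy': 440.6891958001277, 'cx': 319.35877301542916, 'cy': 210.22102243213268, 'xyz': array([0.44208467, 0.08892514, 0.87479809]), 'rotation': array([ 0.05914717, -0.04827762, -0.70380712,  0.70627645])}
```

View pics/top0.png

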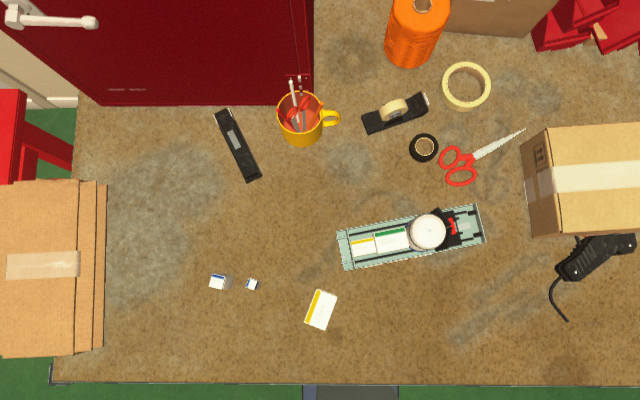

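View pics/side0.png

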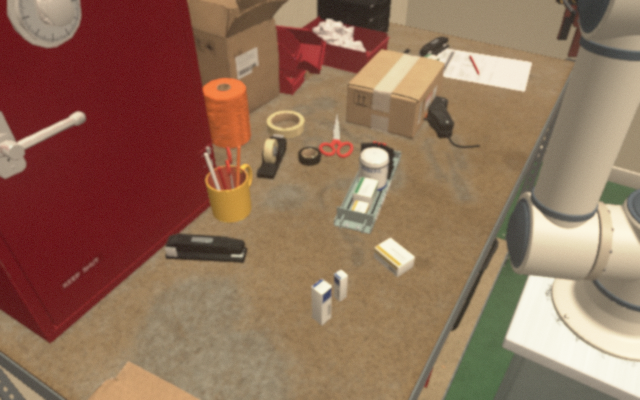

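Top view: the large plug box is near (217,282), with its smaller look-alike at (251,284). The tray is centred near (411,237). I'll enlarge that area for accurate corners.

```bash
cat > h.py <<'E'
from rig import bot
import cv2, numpy as np
from scipy.spatial.transform import Rotation as R
def cam(s,o=None):
    if "mount" in s:
        T=np.eye(4);T[:3,:3]=R.from_quat(o["tool_rot"]).as_matrix();T[:3,3]=o["ee_pos"]
        M=T@s["mount"];return M[:3,:3],M[:3,3]
    return R.from_quat(s["rotation"]).as_matrix(),np.array(s["xyz"])
def ray(s,uv,z,o=None):
    Rm,p=cam(s,o);u,v=uv
    d=Rm@np.array([(u-s["cx"])/s["fx"],-(v-s["cy"])/s["fy"],-1]);return p+d*(z-p[2])/d[2]
def proj(s,X,o=None):
    Rm,p=cam(s,o);c=Rm.T@(np.asarray(X)-p)
    return np.array([s["cx"]+s["fx"]*c[0]/-c[2],s["cy"]+s["fy"]*c[1]/c[2]])
E
python3 - <<'E'
import cv2,numpy as np
t=cv2.imread("pics/top0.png")
a=cv2.resize(t[195:280,330:490],None,fx=5,fy=5,interpolation=cv2.INTER_CUBIC)
b=cv2.resize(t[265:300,200:280],None,fx=5,fy=5,interpolation=cv2.INTER_CUBIC)
c=np.zeros((600,800,3),np.uint8);c[:425]=a;c[425:,:400]=b;
s=cv2.imread("pics/side0.png");d=cv2.resize(s[265:335,300:380],None,fx=2.5,fy=2.5,interpolation=cv2.INTER_CUBIC);c[425:,400:600]=d
cv2.imwrite("pics/crop1.png",c)
E
```

```text
(no output)
```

View pics/crop1.png

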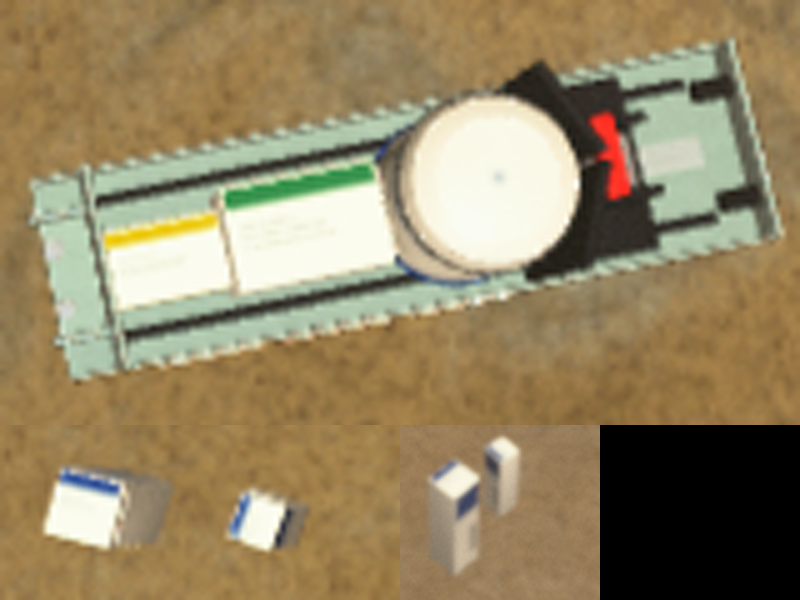

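```bash
python3 - <<'E'
from h import *
s=bot.snapshot("top")
def P(l,off,z,dy=0): return np.array([ray(s,(a/5+off[0],(b-dy)/5+off[1]),z)[:2] for a,b in l])
r=P([(224,193),(372,163),(396,265),(239,293)],(330,195),.043)
p=P([(62,467),(128,485),(110,550),(44,530)],(200,265),.085,425)
q=P([(247,489),(291,502),(272,549),(229,537)],(200,265),.06,425)
t=P([(32,180),(735,42),(780,237),(75,380)],(330,195),.018)
f=P([(492,183)],(330,195),.089)
for n,c in zip("relay plug small tray".split(),(r,p,q,t)):
    e=[c[(i+1)%4]-c[i] for i in range(4)]
    print(n,c.mean(0).round(4),[(round(np.linalg.norm(v),4),round(np.degrees(np.arctan2(v[1],v[0])),1)) for v in e])
print(f)
E
```

```text
relay [ 0.5118 -0.0343] [(np.float64(0.0573), np.float64(-78.3)), (np.float64(0.0394), np.float64(-168.2)), (np.float64(0.06), np.float64(100.3)), (np.float64(0.038), np.float64(7.7))]
plug [0.4345 0.2822] [(np.float64(0.0246), np.float64(-104.7)), (np.float64(0.0234), np.float64(166.3)), (np.float64(0.0247), np.float64(73.9)), (np.float64(0.0228), np.float64(-13.9))]
small [0.4305 0.2244] [(np.float64(0.0169), np.float64(-105.9)), (np.float64(0.0182), np.float64(159.0)), (np.float64(0.0164), np.float64(75.0)), (np.float64(0.0184), np.float64(-19.3))]
tray [ 0.5216 -0.0763] [(np.float64(0.2811), np.float64(-78.7)), (np.float64(0.0777), np.float64(-170.0)), (np.float64(0.2785), np.float64(101.6)), (np.float64(0.079), np.float64(12.0))]
[[ 0.52436558 -0.09342531]]
```

```bash
cat >> h.py <<'E'
def quat(a,tilt=0.,ax=None):
    """tool down, closing line at world angle a (rad); tilt about horizontal world axis"""
    y=np.array([np.cos(a),np.sin(a),0]);z=np.array([0,0,-1.]);x=np.cross(y,z)
    r=R.from_matrix(np.c_[x,y,z])
    if tilt: r=R.from_rotvec(tilt*np.asarray(ax))*r
    return r.as_quat()
E
python3 - <<'E'
from h import *
for a in(-14.5,165.5,11.4,191.4):
    for p in([.4345,.2822,.22],[.52,-.06,.15]):
        j=bot.inverse_kinematics(p,quat(np.radians(a)));print(a,p,None if j is None else np.round(j,2))
bot.move_pose([.4345,.2822,.24],quat(np.radians(-14.5)))
o=bot.observe();s=bot.snapshot("wrist");cv2.imwrite("pics/w1.png",s["pixels"])
print(o["time_s"],o["ee_pos"],s["mount"],s["fx"],s["cx"],s["cy"])
for dx in(-12,12):
  for dy in(-12,12):
    v=R.from_euler("z",-14.5,degrees=True).apply([dx/1e3,dy/1e3,0]);print(dx,dy,proj(s,np.array([.4345,.2822,.085])+v,o).round(1))
E
```

```text
-14.5 [0.4345, 0.2822, 0.22] [ 0.51 -0.13  1.49 -0.    1.78  0.76]
-14.5 [0.52, -0.06, 0.15] [-0.18 -0.11  1.6  -0.    1.66  0.07]
165.5 [0.4345, 0.2822, 0.22] [ 0.51 -0.13  1.49 -0.    1.78 -2.38]
165.5 [0.52, -0.06, 0.15] None
11.4 [0.4345, 0.2822, 0.22] [ 0.51 -0.13  1.49 -0.    1.78  0.31]
11.4 [0.52, -0.06, 0.15] [-0.18 -0.11  1.6  -0.    1.66 -0.38]
191.4 [0.4345, 0.2822, 0.22] None
191.4 [0.52, -0.06, 0.15] None
3.1167 [0.43487918 0.28166971 0.23994765] [[ 4.04644889e-04  9.61501556e-01  2.74799188e-01  7.44953767e-02]
 [ 9.99999688e-01 -5.75348710e-04  5.40590813e-04 -7.50242645e-04]
 [ 6.77884266e-04  2.74798884e-01 -9.61501489e-01 -1.43895688e-01]
 [ 0.00000000e+00  0.00000000e+00  0.00000000e+00  1.00000000e+00]] 283.4838588063878 323.3735298660515 201.6812808996818
-12 -12 [312.8 202.2]
-12 12 [312.6 180.8]
12 -12 [334.7 202.2]
12 12 [334.9 180.8]
```

View pics/w1.png

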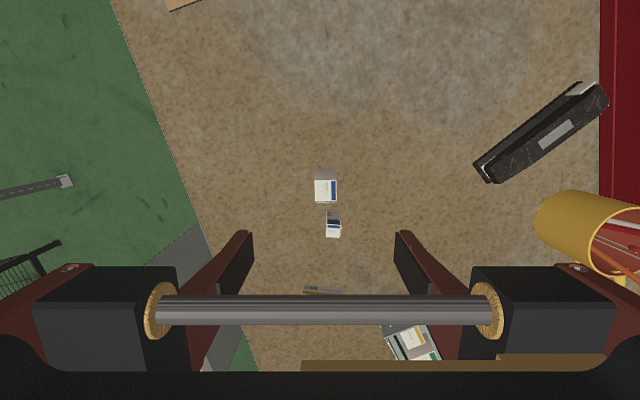

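The wrist view shows the box top spanning about (315–337, 179–202). That is within 2 px of my prediction and square to the tool, so I'll grasp it.

```bash
python3 - <<'E'
from h import *
q=quat(np.radians(-14.5)); 
bot.move_straight([.4355,.2820,.13],vel=.15,ori=q)
bot.move_straight([.4355,.2820,.066],vel=.08)
bot.close_gripper(35)
o=bot.observe();print(o["time_s"],o["ee_pos"],o["finger_gap"],o["grasp_force"],o["contact_force"])
p=o["ee_pos"]
bot.move_straight([p[0],p[1],.19],vel=.15)
o=bot.observe();print(o["time_s"],o["finger_gap"]*88,o["grasp_force"],o["contact_force"])
# above relay, box foot ~12 mm above relay
a=np.radians(11.4);T=np.array([.5216,-.0763]);ex=np.array([np.cos(a),np.sin(a)]);ey=np.array([-np.sin(a),np.cos(a)])
xy=T+ey*.034
bot.move_pose([*xy,.19],quat(a))
bot.hold(.3);o=bot.observe();s=bot.snapshot("wrist");cv2.imwrite("pics/w2.png",s["pixels"])
t=bot.snapshot("top");cv2.imwrite("pics/t2.png",t["pixels"]);v=bot.snapshot("side")
c=np.zeros((600,800,3),np.uint8)
c[:200,:320]=0
c[:300,:480]=cv2.resize(s["pixels"],(480,300))
c[300:,:]=0
c[300:600,:400]=cv2.resize(t["pixels"][195:285,360:480],(400,300),interpolation=cv2.INTER_CUBIC)
c[300:600,400:]=cv2.resize(v["pixels"][125:245,310:470],(400,300),interpolation=cv2.INTER_CUBIC)
cv2.imwrite("pics/c2.png",c)
print(o["time_s"],o["ee_pos"],o["contact_force"],xy)
E
```

```text
6.0 [0.43550703 0.28198433 0.06598163] 0.2723206478006505 34.99998092651367 [0.49919995 0.41187273 0.35403488]
6.975 23.588011794735127 34.99989330768585 [-0.49871252 -0.09223304 -1.01694273]
8.5417 [ 0.51493806 -0.04224058  0.19002927] [ 0.34402392 -0.13518028 -1.20109516] [ 0.51487965 -0.04297078]
```

View pics/c2.png

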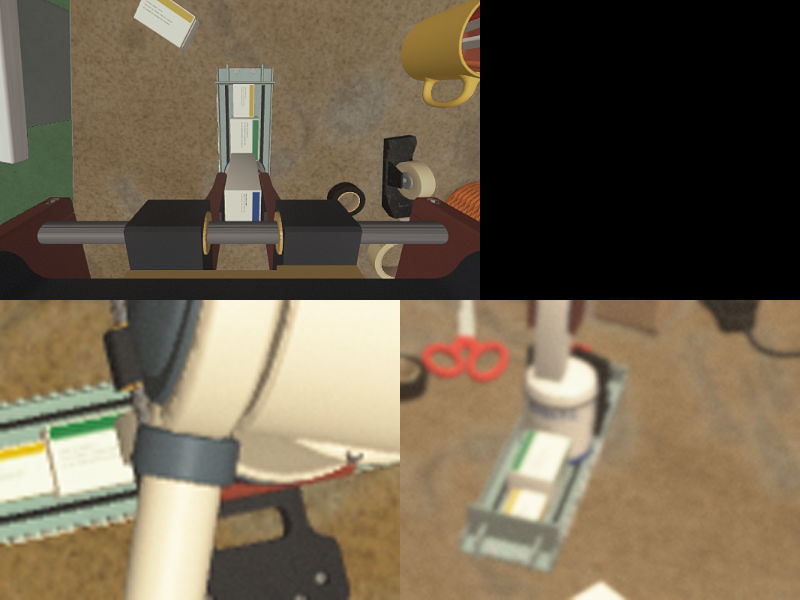

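```bash
python3 - <<'E'
from h import *
o=bot.observe();s=bot.snapshot("wrist")
a=np.radians(11.4);T=np.array([.5216,-.0763]);ex=np.array([np.cos(a),np.sin(a)]);ey=np.array([-np.sin(a),np.cos(a)])
k=640/480
for n,u,v,z in[("relay far L",231,119,.043),("relay far R",259,119,.043),("fuse far L",233,84,.025),("fuse far R",255,84,.025),("tray L",218,69,.018),("tray R",273,69,.018)]:
    d=ray(s,(u*k,v*k),z,o)[:2]-T;print(n,(d@ex).round(4),(d@ey).round(4))
d=o["ee_pos"][:2]-T;print(d@ex,d@ey)
E
```

```text
relay far L -0.0168 0.0719
relay far R 0.0214 0.072
fuse far L -0.0144 0.118
fuse far R 0.0161 0.118
tray L -0.0353 0.1381
tray R 0.0412 0.1381
9.097178023486155e-05 0.03432437642636394
```

The tray frame holds up: the relay end is at y=72 and the fuse end at 118, as specified, with x off by about 2 mm. Next I'll press the filter back with force checks.

```bash
cat >> h.py <<'E'
a=np.radians(11.4);ex=np.array([np.cos(a),np.sin(a)]);ey=np.array([-np.sin(a),np.cos(a)]);T=np.array([.5216,-.0763])+.002*ex
ex3=np.r_[ex,0];ey3=np.r_[ey,0]
def W(x,y,z): return [*(T+x*ex+y*ey),z]
def Q(deg): return quat(a,np.radians(deg),ex3)
def st():
    o=bot.observe();d=o["ee_pos"][:2]-T;f=o["contact_force"]
    return o["time_s"],d@ex,d@ey,o["ee_pos"][2],np.array([f@ex3,f@ey3,f[2]])
E
python3 - <<'E'
from h import *
bot.move_straight(W(0,.034,.122),vel=.1,ori=Q(-1.5)); bot.hold(.3)
f0=st()[4];np.save("f0.npy",f0);print(f0)
y=.034
while y>-.004:
    y-=.001 if y>.003 else .0003
    bot.move_straight(W(0,y,.122),vel=.015,ori=Q(-1.5))
    t,_,yy,z,f=st();f=f-f0
    print(round(t,2),round(y*1e3,1),round(yy*1e3,2),round(z*1e3,1),f.round(1))
    if abs(f[1])>14 or abs(f[2])>8: break
E
```

```text
[ 0.76424974 -0.48136401 -0.50728104]
10.12 33.0 32.92 122.1 [-0.3  1.  -0.2]
10.38 32.0 31.95 122.0 [-0.8  0.4 -0.3]
10.62 31.0 30.94 122.0 [-1.3  0.  -1.1]
10.88 30.0 29.95 122.0 [ 0.   1.2 -1.2]
11.12 29.0 28.97 122.0 [-1.1 -0.2 -0.2]
11.38 28.0 27.92 122.0 [-1.2  0.8 -0.5]
11.62 27.0 26.95 122.0 [-0.5  1.2  0.5]
11.88 26.0 25.96 122.0 [-0.8  0.1 -0.7]
12.12 25.0 24.93 122.0 [-0.9 -0.2 -0.5]
12.38 24.0 24.28 122.0 [-1.5  1.8  1.1]
12.62 23.0 23.97 122.0 [-0.4  4.4  1. ]
12.88 22.0 23.75 122.1 [-1.1  8.6  1.7]
13.12 21.0 23.16 122.1 [-1.4  9.6  2.5]
13.38 20.0 22.38 122.2 [-1.9 11.1  2.8]
13.62 19.0 21.61 122.2 [-1.9 11.2  2. ]
13.88 18.0 20.65 122.2 [-2.1 11.1  4.1]
14.12 17.0 19.67 122.2 [-1.7 10.7  3.6]
14.38 16.0 18.68 122.2 [-1.7 12.   4.6]
14.62 15.0 17.68 122.2 [-2.3 11.9  3.6]
14.88 14.0 16.69 122.2 [-2.  11.   2.9]
15.12 13.0 15.72 122.2 [-1.9 11.6  3.5]
15.38 12.0 14.71 122.2 [-2.  11.7  3. ]
15.62 11.0 13.71 122.2 [-2.3 11.9  3.3]
15.88 10.0 12.73 122.2 [-2.  12.   4.1]
16.12 9.0 11.73 122.2 [-1.9 11.5  3.9]
16.38 8.0 10.73 122.2 [-2.3 12.1  2.7]
16.62 7.0 9.74 122.2 [-2
[... 395 characters left out ...]
.38 0.9 3.77 122.2 [-2.4 12.6  4.5]
19.62 0.6 3.45 122.2 [-1.6 11.6  3.5]
19.88 0.3 3.17 122.2 [-1.6 12.5  4.2]
20.12 -0.0 2.85 122.2 [-1.6 11.   3. ]
20.38 -0.3 2.57 122.2 [-1.5 12.9  4.6]
20.62 -0.6 2.27 122.2 [-1.8 11.4  3.8]
20.88 -0.9 1.96 122.3 [-2.  11.6  3.3]
21.12 -1.2 1.66 122.2 [-1.4 12.3  4.1]
21.38 -1.5 1.39 122.2 [-2.2 12.8  4. ]
21.62 -1.8 1.07 122.2 [-1.9 11.6  3.5]
21.88 -2.1 0.76 122.2 [-2.  11.5  3.9]
22.12 -2.4 0.49 122.2 [-1.6 12.4  2.8]
22.38 -2.7 0.16 122.2 [-1.6 12.1  3.2]
22.62 -3.0 -0.1 122.2 [-1.9 11.4  4. ]
22.88 -3.3 -0.41 122.2 [-1.9 12.1  3.7]
23.12 -3.6 -0.71 122.2 [-1.8 11.5  4. ]
23.38 -3.9 -1.03 122.2 [-1.7 12.   5.3]
23.62 -4.2 -1.31 122.2 [-1.7 12.2  3.4]
```

```bash
python3 - <<'E'
from h import *
f0=np.load("f0.npy");y=-.0042
while y>-.009:
    y-=.0003
    bot.move_straight(W(0,y,.122),vel=.015,ori=Q(-1.5))
    t,_,yy,z,f=st();f=f-f0
    print(round(t,2),round(y*1e3,1),round(yy*1e3,2),f.round(1))
    if f[1]>14.3: break
o=bot.observe();s=bot.snapshot("wrist");cv2.imwrite("pics/w3.png",s["pixels"][120:400,200:460])
v=bot.snapshot("side")["pixels"]
c=np.hstack([cv2.resize(s["pixels"][130:340,220:420],(500,525)),cv2.resize(v[130:230,325:382],(300,525),interpolation=cv2.INTER_CUBIC)]);cv2.imwrite("pics/c3.png",c)
E
```

```text
23.88 -4.5 -1.61 [-2.2 12.5  3.8]
24.12 -4.8 -1.93 [-2.2 12.1  3.7]
24.38 -5.1 -2.21 [-1.1 12.6  4.1]
24.62 -5.4 -2.49 [-1.7 11.7  3.8]
24.88 -5.7 -2.78 [-1.9 11.9  3.3]
25.12 -6.0 -3.09 [-1.2 11.6  2.8]
25.38 -6.3 -3.3 [-2.3 11.8  3.6]
25.62 -6.6 -3.55 [-1.9 12.4  4.2]
25.88 -6.9 -3.61 [-1.8 14.4  4.4]
```

View pics/c3.png

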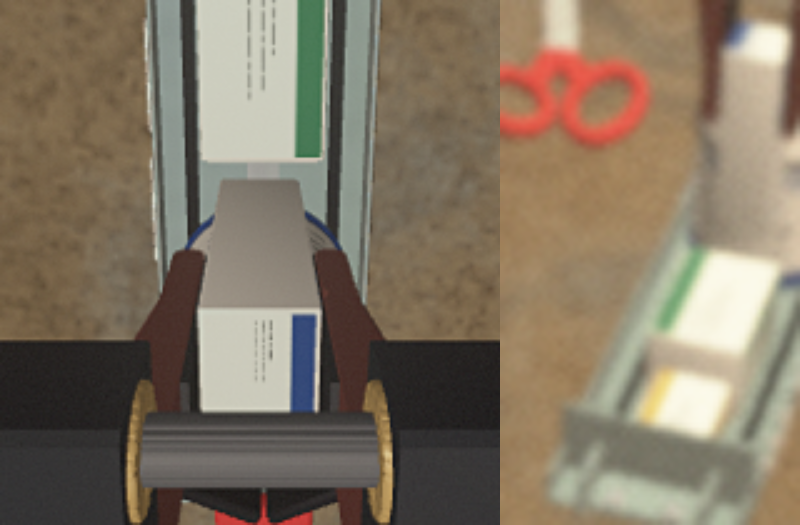

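The wrist view shows the relay's near edge at crop row 161 and the box foot's rear edge at row 180. I'll convert these to the gap.

```bash
python3 - <<'E'
from h import *
o=bot.observe();s=bot.snapshot("wrist")
for n,u,v,z in[("relay edge",262,161,.043),("foot +y edge",258,180,.0563),("top +y edge",258,308,.1415),("top -y edge?",258,411,.1415),("foot L",218,180,.0563),("foot R",301,180,.0563)]:
    d=ray(s,(u/2.5+220,v/2.5+130),z,o)[:2]-T;print(n,(d@ex*1e3).round(1),(d@ey*1e3).round(1))
print(st(),R.from_quat(o["tool_rot"]).as_matrix()[:,2])
E
```

```text
relay edge 0.1 12.3
foot +y edge -1.2 9.9
top +y edge -1.0 10.4
top -y edge? -1.0 -12.7
foot L -13.5 9.9
foot R 12.1 9.9
(26.025, np.float64(0.00014977188518010157), np.float64(-0.0036121931826514292), np.float64(0.12229382730241686), array([-1.10080986, 13.10253452,  3.86604312])) [ 0.00370017 -0.0193311  -0.99980629]
```

The foot's rear edge is at y≈10 mm and the relay face at 12 mm. The box is clear of it and near vertical, so I'll slide it down.

```bash
cat > d.py <<'E'
from h import *
import sys
f0=np.load("f0.npy");y,zt,zend,tilt,fzmax=map(float,sys.argv[1:])
while zt>zend+1e-5:
    zt-=min(.002 if zt>.078 else .0005,zt-zend)
    bot.move_straight(W(.001,y,zt),vel=.02,ori=Q(tilt))
    t,_,yy,z,f=st();f=f-f0
    print(round(t,2),round(zt*1e3,1),round(yy*1e3,2),round(z*1e3,1),f.round(1))
    if f[1]>16.5 or f[1]<5 or f[2]>fzmax: print("STOP");break
E
python3 d.py -.0066 .122 .076 -1.5 9.5
```

```text
26.29 120.0 -3.56 120.5 [-1.4 12.8  4.3]
26.54 118.0 -3.55 118.8 [ 0.1 12.7  5. ]
26.79 116.0 -3.56 116.9 [ 0.4 13.   5.5]
27.04 114.0 -3.53 115.0 [ 0.4 12.3  6.4]
27.29 112.0 -3.53 113.0 [-0.3 12.6  4.8]
27.54 110.0 -3.5 111.0 [ 0.1 13.   4.6]
27.79 108.0 -3.51 109.1 [ 0.1 12.9  5.2]
28.04 106.0 -3.5 107.1 [-0.3 13.8  5.4]
28.29 104.0 -3.49 105.1 [ 0.5 13.2  5.6]
28.54 102.0 -3.49 103.1 [ 0.2 13.1  5.9]
28.79 100.0 -3.46 101.1 [ 0.6 12.8  6.5]
29.04 98.0 -3.46 99.1 [ 1.4 13.   4.6]
29.29 96.0 -3.48 97.1 [-0.4 13.4  6.1]
29.54 94.0 -3.44 95.1 [-0.6 14.3  5.5]
29.79 92.0 -3.45 93.1 [ 0.8 13.6  6.1]
30.04 90.0 -3.46 91.1 [-0.1 14.5  5.2]
30.29 88.0 -3.44 89.1 [ 0.8 13.5  5.6]
30.54 86.0 -3.45 87.1 [ 0.6 15.1  5.7]
30.79 84.0 -3.45 85.1 [ 0.7 13.7  6.3]
31.04 82.0 -3.41 83.1 [ 0.3 14.   5.7]
31.29 80.0 -3.42 81.1 [ 0.5 14.4  5.5]
31.54 78.0 -3.41 79.1 [ 0.1 14.6  6.3]
31.79 77.5 -3.4 78.8 [-0.1 14.2  7.1]
32.04 77.0 -3.41 78.4 [-0.6 14.5  7.3]
32.29 76.5 -3.4 77.9 [-0.6 14.2  7.3]
32.54 76.0 -3.42 77.4 [-0.7 13.6  7.4]
```

```bash
python3 d.py -.0058 .076 .066 -1.5 13
```

```text
32.79 75.5 -3.33 76.6 [-0.2 11.3  5.9]
33.04 75.0 -3.36 76.1 [-0.3 11.4  5.9]
33.29 74.5 -3.35 75.6 [ 0.2 11.5  5.4]
33.54 74.0 -3.37 75.1 [ 0.3 11.7  6.2]
33.79 73.5 -3.36 74.6 [-0.7 11.7  5.9]
34.04 73.0 -3.35 74.1 [-0.3 11.9  5.5]
34.29 72.5 -3.34 73.6 [-0.2 12.   5.4]
34.54 72.0 -3.36 73.1 [-0.4 12.2  6.5]
34.79 71.5 -3.33 72.5 [-0.5 12.1  6.1]
35.04 71.0 -3.36 72.0 [-0.  11.6  5.8]
35.29 70.5 -3.36 71.5 [-0.1 12.3  4.7]
35.54 70.0 -3.36 71.0 [-1.2 11.3  5.7]
35.79 69.5 -3.37 71.0 [-1.2 11.3  7. ]
36.04 69.0 -3.38 70.9 [-1.9 11.9 10.1]
36.29 68.5 -3.35 70.9 [-3.9 13.3 12.9]
36.54 68.0 -3.39 70.9 [-5.8 13.6 14.4]
STOP
```

The floor is reached at TCP z=71.0. I'll ease off, let the spring close up, then release.

```bash
python3 - <<'E'
from h import *
f0=np.load("f0.npy");y=-.0058
bot.move_straight(W(.001,y,.0692),vel=.02,ori=Q(-1.5))
for k in range(12):
    y+=.0005
    bot.move_straight(W(.001,y,.0692),vel=.02,ori=Q(-1.5))
    t,_,yy,z,f=st();f=f-f0
    print(round(t,2),round(y*1e3,1),round(yy*1e3,2),round(z*1e3,1),f.round(1))
    if f[1]<3: break
bot.hold(.3)
bot.ungrasp();bot.hold(.5);print(st())
o=bot.observe();q=o["tool_rot"];d=R.from_quat(q).as_matrix()[:,2]
bot.move_straight(list(o["ee_pos"]-.12*d),vel=.1)
o=bot.observe();s=bot.snapshot("wrist");v=bot.snapshot("side")["pixels"]
c=np.hstack([cv2.resize(s["pixels"][60:320,200:440],(480,520)),cv2.resize(v[130:230,325:385],(312,520),interpolation=cv2.INTER_CUBIC)]);cv2.imwrite("pics/c4.png",c);print(o["time_s"])
E
```

```text
37.04 -5.3 -3.33 71.0 [-1.8  9.4  8.7]
37.29 -4.8 -3.28 71.0 [-1.3  8.9  8.8]
37.54 -4.3 -3.2 71.0 [-2.6  7.4  7.8]
37.79 -3.8 -3.09 71.0 [-1.4  6.5  6.9]
38.04 -3.3 -3.0 70.9 [-1.6  3.9  7.1]
38.29 -2.8 -2.88 71.0 [-1.4  2.4  6. ]
(40.175, np.float64(0.0010190690405790515), np.float64(-0.002815539976023139), np.float64(0.06921917671891199), array([ 0.50336339,  0.14000762, -0.82117421]))
41.525
```

View pics/c4.png

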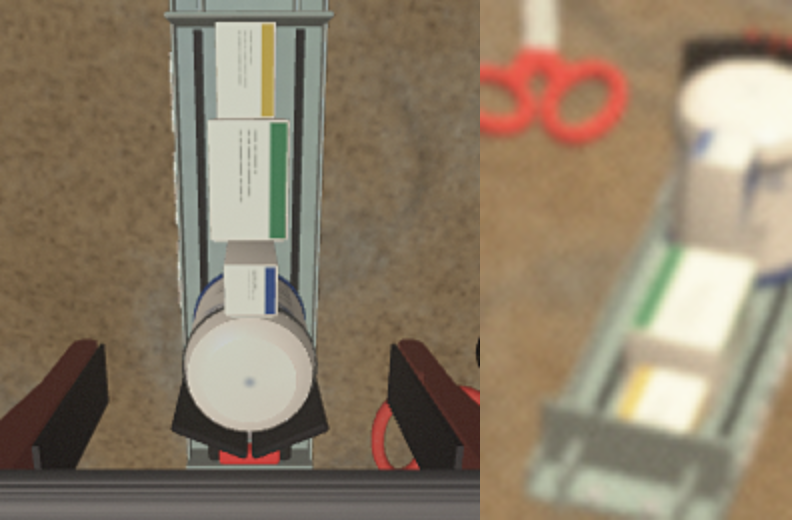

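The plug box sits between relay and filter: its top spans crop rows 265–316, square with the row. I'll check the numbers.

```bash
python3 - <<'E'
from h import *
o=bot.observe();s=bot.snapshot("wrist")
for n,u,v,z in[("relay near",250,241,.043),("relay far",250,120,.043),("fuse far",245,23,.025),("plug top +y L",225,264.5,.09),("plug top +y R",275,264.5,.09),("plug top -y L",225,316,.09),("plug -y R",277.5,316,.09),("filter c",250,372,.089)]:
    d=ray(s,(u/2+200,v/2+60),z,o)[:2]-T;print(n,(d@ex*1e3).round(1),(d@ey*1e3).round(1))
E
```

```text
relay near 1.1 12.0
relay far 0.9 72.3
fuse far -1.6 117.9
plug top +y L -10.1 12.4
plug top +y R 11.9 12.4
plug top -y L -10.4 -11.8
plug -y R 13.4 -11.7
filter c 1.0 -40.1
```

```bash
python3 -c "
from rig import bot
print(bot.finish_job())"
```

```text
the job is handed in; nothing more can be done
None
```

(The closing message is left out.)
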